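Catch the falling lid of a dry-block heater

ROBOT

A 6-joint arm with a two-finger parallel gripper is mounted at the origin on the work surface. World frame = base frame: x ahead of the robot, y to its left, z up, the work surface at z = 0. Lengths are in m, angles in rad, forces in N, time in s.
With the tool pointing down it reaches from about 0.275 to 0.85 m from the base axis. Payload 19 kg.
Tool frame: the origin (TCP) lies midway between the tips of the shut fingers; the grasp point (between the pads) lies 19 mm behind it; z points along the fingers, x is the direction in which the jaws open and shut, and the axes are right-handed (so a half turn about z gives the same grasp; the last joint's range is limited). The gripper opens to 85 mm and grips with 20 to 120 N. Pads are 22 mm wide; open, the fingers measure 114 mm over their backs; the gripper's body (76 mm by 85 mm) begins 54 mm behind the grasp point. The pads swing forward as they close: fully open they stand 13 mm farther back than shut.
Start: joints at [-1.355, 0.15, 1.437, -0, 1.554, -0.134], TCP at [0.197, -0.54, 0.196] pointing down, gripper open.
Joint ranges: [-2.8, 2.8], [-0.68, 2.1], [0.12, 2.68], [-1.39, 4.53], [0.16, 2.79], [-2.81, 2.81]. Speed limits (rad/s): [1.89, 1.89, 2.22, 3.01, 3.01, 3.01].

INTERFACE

Orientations are given as a unit quaternion [x, y, z, w].
In Python, from cell import env gives the robot as it stands. The module is installed in compiled form; this text tells all that it offers. Calls block until the motion is done:
- env.move_to(position, orientation): joint-space move of the TCP to a pose.
- env.line_to(position, ori=None, v=0.15, f_stop=None): straight line of the TCP; ori=None keeps the orientation; v is the mean speed in m/s. With f_stop (N) it stops when the force on the tool has changed by that much, and returns True; else False.
- env.set_joints(angles): joint-space move.
- env.let_go() and env.close(f_grip=None): open the fingers fully, or close them until they stop; f_grip is the grip in N (None keeps the last).
- env.wait(seconds).
- env.inverse_kinematics(position, orientation): joint angles nearest the present ones, or None.
- env.read_camera(name): name is "scene" or "top"; returns (picture, depth): 480x640x3 uint8, blue, green, red; 480x640 float32, m along the optical axis (not along the pixel's ray), 0 where there is no reading.
- env.camera_info(name): a dict with "vfov" (degrees; the focal length in pixels is half the picture's height over the tangent of half this angle, whatever the lens; pixels are square), "cx", "cy" (the principal point, pixels), "world_to_cam" (4x4, takes a point from world to camera coordinates). Camera axes: x right, y down, z forward; pixel columns grow to the right and rows downward; lengths in m; the calibration is good to about 2 mm. A picture is of the moment at which its call begins. camera_info takes no time and is no camera call.
A pose or a line that the arm cannot do raises env.IKError and nothing moves.
- env.hand_in(): hands the job in, once; it reports no verdict.
Readings, each from a call of its own:
- env.current_time_s(): time.
- env.current_qpos(): joint angles.
- env.current_qd(): joint speeds.
- env.current_tau(): joint torques, N m.
- env.current_position(): TCP position.
- env.current_orientation(): TCP orientation.
- env.current_force(): force on the tool from outside, world axes, zero at the start.
- env.current_moment(): the same for the moment, N m.
- env.current_grip_width(): finger opening in m.
Only numpy, scipy, OpenCV 4.12 (cv2) and the standard library are available. Lean on these libraries where they do the work, as an engineer would, in place of code of your own. Each camera call takes 0.05 s, during which the arm holds its last target.

TASK

The hinged lid of the dry-block heater stands open, leaning back: tip it forward past its balance with a finger and let it fall freely, catch it from beneath on a finger while it is still well up, and lower it gently until it is fully shut, bearing it on the finger all the way down so that it never drops or bangs. Do not grip the lid or push hard on the heater, and leave everything else on the bench where it is; finish with the hand clear.

Things in the scene. Friction and masses are not known exactly. Their poses are not given: they have to be found in the camera images.
- heater: White dry-block heater with a black front panel, fixed to the bench. Its origin is on the bench (z = 0) under the middle of the tube block; its x axis points from its front panel to its back (the front looks along -x, roughly to the right of the robot), z up. Housing from x = -75 to 100 mm, 220 mm wide (y from -110 to 110), top at z = 100 mm, tube caps in it up to 111 mm. It carries the lid.
- lid (a joint): Hinge of the lid, rad: 0 = fully shut, grows as the lid opens up and back (away from the front), stop at 1.65. The lid weighs about 0.3 kg and balances at about 1.4 rad: above that it leans back and rests open on its stop, below it it falls shut by itself. A tired damper slows the fall: from 1.3 rad it takes about 4 to 6 s to shut and it lands too hard (about 0.5 rad/s) if it is not caught.
- lid_hinge (a point): Middle of the lid's hinge axis, fixed on the heater at x = 70 mm, z = 104 mm of the heater; the axis runs along the heater's y.
- lid_tab (a point): Middle of the lift tab's front edge, on its underside; moves with the lid, axes as the heater's when shut. Shut, it lies 175 mm in front (-x) of the hinge axis and 4 mm above it: 108 mm above the bench. The tab is a flat tongue 90 mm wide (y), 8 mm thick, sticking out 30 mm beyond the lid and the housing's front, with free space under it down to the bench.
- lid_middle (a point): Middle of the lid's outer face, moves with the lid, axes as lid_tab. The lid is a grey shallow hood, 145 mm from hinge to front, 200 mm wide, 22 mm deep, open below, the outer face 22 mm above the hinge axis when shut.
- tube_rack: green microtube rack with white caps, 130 x 80 x 45 mm (54 over the caps); stands near the heater and must be left alone. Origin at the centre of its underside.
- reagent: closed amber reagent bottle, 60 mm diameter, 130 mm tall; stands near the heater and must be left alone. Origin at the centre of its underside.
- beaker: clear open beaker, 66 mm diameter, 80 mm tall; stands near the heater and must be left alone. Origin at the centre of its underside.
- tip_box: white pipette-tip box, 115 x 80 x 60 mm; stands near the heater and must be left alone. Origin at the centre of its underside.
- dish: white flat dish, 90 mm diameter, 15 mm tall; stands near the heater and must be left alone. Origin at the centre of its underside.
- marker: black marker pen lying flat, 110 x 14 x 14 mm, long along its x; stands near the heater and must be left alone. Origin at the centre of its underside.
- jar: small white jar, 50 mm diameter, 55 mm tall; stands near the heater and must be left alone. Origin at the centre of its underside.

How it is judged:
On the way, in this order (a step that is already met when the one before it is completed fails the run):
1. the lid, tipped past its balance, falls by itself with nothing of the fingers touching it (between 1.38 and 0.3 rad, for 0.15 s) (value of joint lid between 0.3 and 1.38 rad and velocity of joint lid below -0.03 rad/s and contact force between the fingers and heater below 0.03 N), for 0.15 s.
2. the lid is caught on the fingers while still well up (between 1.2 and 0.25 rad, slower than 0.33 rad/s, for 0.3 s) (value of joint lid between 0.25 and 1.2 rad and velocity of joint lid above -0.33 rad/s and contact force between the fingers and heater above 0.1 N), for 0.3 s.
3. the fingers still bear the lid just before it shuts (tab 3 to 14 mm above shut, slower than 0.33 rad/s, for 0.1 s) (value of joint lid between 0.02 and 0.08 rad and velocity of joint lid above -0.33 rad/s and contact force between the fingers and heater above 0.1 N), for 0.1 s.
4. the lid is shut (value of joint lid below 0.02 rad), for 0.2 s.
At the end, for the whole second after the job is handed in: The lid is fully shut (hinge within 0.02 rad of closed) and at rest, and every other thing is within 25 mm of where it stood (value of joint lid below 0.02 rad and velocity of joint lid between -0.05 and 0.05 rad/s and distance of each of tube_rack, reagent, beaker, tip_box, dish, marker, jar from where it was at the start of the episode below 0.025 m); the robot touches nothing.
It fails at once if the lid is knocked shut (over 0.75 rad/s in its last 18 mm) (value of joint lid below 0.1 rad and velocity of joint lid below -0.75 rad/s).
It fails at once if the lid is gripped or the heater pushed with over 20 N (contact force between the arm and heater above 20 N).
It fails at once if the lid is gripped or pushed by the fingers with over 20 N (contact force between the fingers and heater above 20 N).
It fails at once if another thing is moved over 25 mm (distance of any of tube_rack, reagent, beaker, tip_box, dish, marker, jar from where it was at the start of the episode above 0.025 m).
It fails at once if the bottle, beaker or jar is tipped (angle between any of reagent, beaker, jar's own z axis and vertical above 0.35 rad).
It also fails if it takes over 48 s, if anything falls off the work surface, if the arm or the gripper's body presses on something with over 40 N, if the wrist force passes 120 N, or if a joint passes its speed limit or range.

## Working session

There is one attempt and no reset: what is moved stays moved. The work goes in short steps, each a Python script; the robot and the scene stay as the last script left them, time stands still between calls to the robot, and variables do not carry over. Pictures are saved under pics/ and viewed, and the job is handed in when it is done.

```bash
ls; mkdir -p pics; python3 - <<'E'
from cell import env
import cv2, numpy as np
for n in ("scene","top"):
    p,d=env.read_camera(n); cv2.imwrite(f"pics/{n}0.png",p); np.save(f"pics/{n}0.npy",d)
    i=env.camera_info(n); print(n,i)
    print((d>0).mean(), d[d>0].min(), d.max())
print(env.current_time_s(),env.current_orientation(),env.current_grip_width())
E
```

```text
pics
scene {'vfov': 46.95959089130668, 'cx': 321.021237336414, 'cy': 242.3453873186152, 'world_to_cam': array([[ 0.40313983,  0.91491345,  0.02028937, -0.29927175],
       [ 0.66966742, -0.27982097, -0.68792861, -0.3192219 ],
       [-0.62371775,  0.29091855, -0.72549471,  1.37480608],
       [ 0.        ,  0.        ,  0.        ,  1.        ]])}
0.9960872395833333 0.7093459 2.9063933
top {'vfov': 49.99867098880738, 'cx': 323.0480489770752, 'cy': 241.0188054625459, 'world_to_cam': array([[-0.00624889, -0.99989782, -0.01285711,  0.07985102],
       [-0.99358817,  0.00765989, -0.11280013,  0.60328712],
       [ 0.11288708,  0.0120698 , -0.99353451,  0.81821393],
       [ 0.        ,  0.        ,  0.        ,  1.        ]])}
0.996064453125 0.5941972 0.94677275
0.1 [ 8.19354395e-01 -5.73287077e-01 -4.07802509e-04 -3.68947480e-04] 0.08517844967269808
```

View pics/scene0.png

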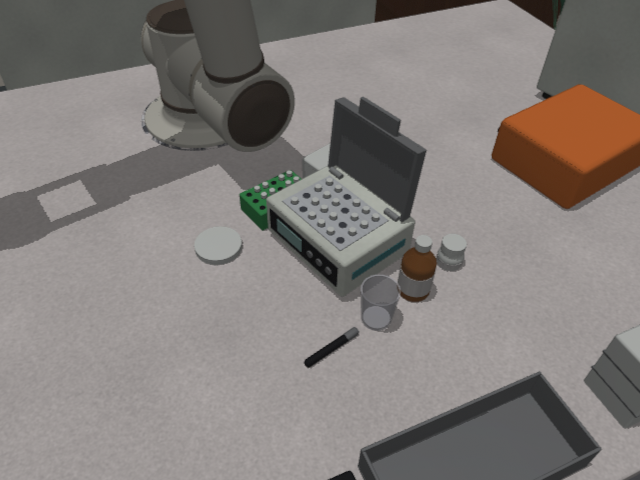

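View pics/top0.png

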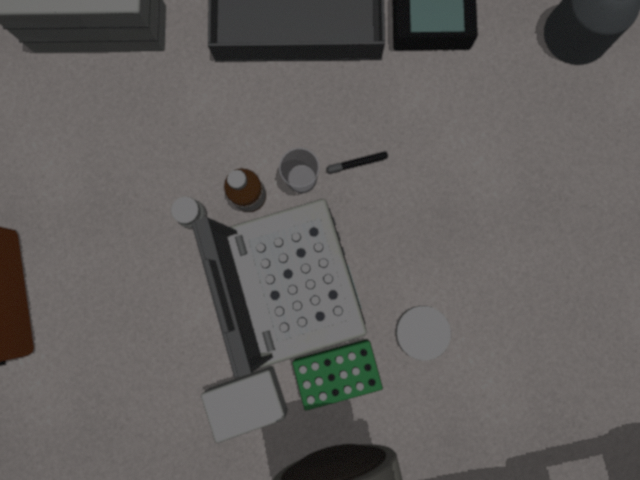

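The scene view shows the heater (housing around px 340,225) with its lid open and the tab at (380,115). The rack is left of it, the bottle (417,270) and beaker (380,300) near its right front, and the dish at (218,245). In the top view the front edge runs from (325,200) to (365,332), and the lid stands at about (222,290). Next I measure.

```bash
cat > h.py <<'E'
import numpy as np, cv2
def cloud(env,n,d):
    i=env.camera_info(n); f=240/np.tan(np.radians(i["vfov"]/2))
    v,u=np.mgrid[0:480,0:640].astype(float)
    P=np.stack([(u-i["cx"])/f*d,(v-i["cy"])/f*d,d],-1)
    T=np.linalg.inv(i["world_to_cam"])
    return P@T[:3,:3].T+T[:3,3]
def proj(env,n,p):
    i=env.camera_info(n); f=240/np.tan(np.radians(i["vfov"]/2))
    q=(i["world_to_cam"]@np.r_[p,1])[:3]; return q[0]/q[2]*f+i["cx"],q[1]/q[2]*f+i["cy"]
E
python3 - <<'E'
from cell import env
import cv2,numpy as np
from h import *
C={}
for n in("top","scene"):
    d=np.load(f"pics/{n}0.npy"); C[n]=W=cloud(env,n,d); 
    img=cv2.imread(f"pics/{n}0.png")
    z=W[...,2]
    m=((z>.09)&(z<.118)&(W[...,0]>.2)&(W[...,0]<.62)&(W[...,1]>-.15)&(W[...,1]<.25)&(img.min(-1)>70)).astype(np.uint8)
    m=cv2.morphologyEx(m,cv2.MORPH_CLOSE,np.ones((7,7))); m=cv2.morphologyEx(m,cv2.MORPH_OPEN,np.ones((5,5)))
    k,l,s,c=cv2.connectedComponentsWithStats(m)
    j=1+s[1:,4].argmax(); mm=l==j
    P=W[mm]; print(n,s[j],np.median(P[:,2]))
    r=cv2.minAreaRect(P[:,:2].astype(np.float32)*1000); print(r); print(cv2.boxPoints(r))
    img[mm]=img[mm]//2+np.array([0,0,127],np.uint8); cv2.imwrite(f"pics/m_{n}.png",img)
    # objects heights bench check
    print("bench",np.percentile(z[(abs(z)<.03)],[10,50,90]))
E
```

```text
top [  229   226   138   139 13780] 0.10147338559934599
((534.9613037109375, 116.60736846923828), (216.6153564453125, 162.01255798339844), 16.59014892578125)
[[408.03308  163.3171  ]
 [454.2915     8.048845]
 [661.8895    69.897644]
 [615.6311   225.1659  ]]
bench [-1.97308649e-03  9.57037586e-05  2.63792150e-03]
scene [ 267  165  148   86 6669] 0.10170913439818574
((824.8146362304688, 34.80757141113281), (259.45623779296875, 849.8749389648438), 72.69120788574219)
[[ 380.5235     37.382164]
 [1191.912    -215.47382 ]
 [1269.1057     32.23298 ]
 [ 457.7173    285.08896 ]]
bench [-0.00178218  0.00035253  0.00347803]
```

```bash
python3 -c "
import cv2,numpy as np
a=cv2.imread('pics/m_top.png')[150:450,150:470];b=cv2.imread('pics/m_scene.png')[80:380,200:520]
cv2.imwrite('pics/mm.png',cv2.resize(np.hstack([a,b]),(800,375)))"
```

```text
(no output)
```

View pics/mm.png

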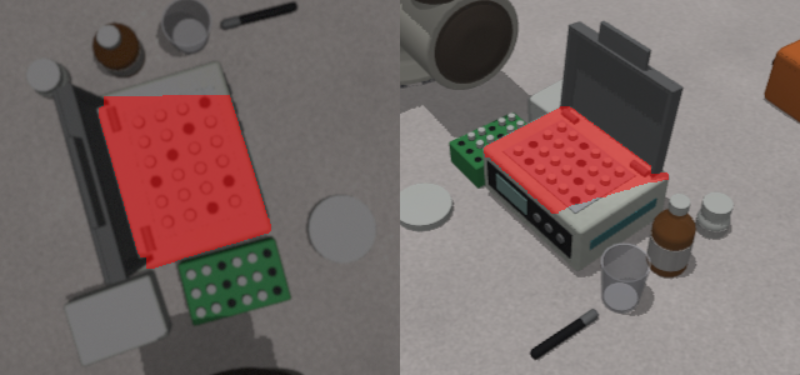

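The mask covers the housing top but my x < 0.62 bound clips it at the far side, so I'll widen the bound and fit again, adding the lid plane and the other objects.

```bash
python3 - <<'E'
from cell import env
import cv2,numpy as np
from h import *
for n in("top","scene"):
    d=np.load(f"pics/{n}0.npy"); W=cloud(env,n,d); 
    img=cv2.imread(f"pics/{n}0.png")
    z=W[...,2]
    m=((z>.094)&(z<.118)&(W[...,0]>.3)&(W[...,0]<.75)&(W[...,1]>-.1)&(W[...,1]<.25)&(img.min(-1)>70)).astype(np.uint8)
    m=cv2.morphologyEx(m,cv2.MORPH_CLOSE,np.ones((7,7))); m=cv2.morphologyEx(m,cv2.MORPH_OPEN,np.ones((7,7)))
    k,l,s,c=cv2.connectedComponentsWithStats(m)
    j=1+s[1:,4].argmax(); mm=(l==j)&(z>.09)&(z<.12)
    P=W[mm]
    r=cv2.minAreaRect(P[:,:2].astype(np.float32)*1000); print(n,s[j],r,cv2.boxPoints(r).round().tolist())
    # caps orientation / hood
    m2=(z>.13)&(z<.33)&(W[...,0]>.3)&(W[...,0]<.8)&(W[...,1]>.05)&(W[...,1]<.35)&(img.max(-1)<110)
    k,l,s,c=cv2.connectedComponentsWithStats(m2.astype(np.uint8)); j=1+s[1:,4].argmax(); Q=W[l==j]
    print(" lid",len(Q),Q.min(0),Q.max(0))
    c0=np.median(Q,0)
    for _ in range(15):
        q=Q-c0; u=np.linalg.svd(q,full_matrices=False)[2][2]; res=abs(q@u); k2=res<max(.003,np.percentile(res,60)); Q=Q[k2]; c0=Q.mean(0)
        if res.max()<.004: break
    print(" plane",u,c0,len(Q), "tilt",np.degrees(np.arcsin(u[2])), "az",np.degrees(np.arctan2(u[1],u[0])))
E
```

```text
top [  229   200   137   164 15193] ((536.51513671875, 117.07501220703125), (219.8721160888672, 162.0072784423828), 16.594484329223633) [[408.0, 163.0], [454.0, 8.0], [665.0, 71.0], [619.0, 226.0]]
 lid 4566 [0.414967   0.15229744 0.13000443] [0.61305402 0.23738441 0.2818039 ]
 plane [ 0.28334757 -0.9588934  -0.01541441] [0.51198483 0.19640047 0.2055824 ] 2326 tilt -0.8832156110273797 az -73.53788810207514
scene [ 269  165  144  102 7814] ((539.5499877929688, 120.93403625488281), (222.66517639160156, 170.18922424316406), 16.714570999145508) [[408.0, 170.0], [457.0, 7.0], [671.0, 71.0], [622.0, 234.0]]
 lid 6077 [0.42013424 0.1532042  0.13001451] [0.61746824 0.23744659 0.28011904]
 plane [-0.28520023  0.95844919  0.00599818] [0.51634972 0.19981014 0.18607526] 2927 tilt 0.34367243685453197 az 106.57112462718923
```

```bash
cat >> h.py <<'E'
from scipy.spatial.transform import Rotation as R
YAW=np.radians(106.62); O=np.array([.540,.1113,0.])
ex=np.array([np.cos(YAW),np.sin(YAW),0]); ez=np.array([0,0,1.]); ey=np.cross(ez,ex)
HX,HZ=.070,.104; A=.0425; TB=.013   # half opening, open tips behind TCP
def lidpt(th,r,n):   # heater x,z of a lid point at radius r, height n over hinge plane
    return np.array([HX-r*np.cos(th)+n*np.sin(th), HZ+r*np.sin(th)+n*np.cos(th)])
def dp(phi): return np.array([np.cos(phi),-np.sin(phi)]),np.array([np.sin(phi),np.cos(phi)])
def upper(th,phi,ov,gap): # TCP: upper finger's inner face 'gap' above tab outer corner, tip 'ov' beyond it
    d,p=dp(phi); return lidpt(th,.175,.012)+ov*d+gap*p-A*p+TB*d
def lower(th,phi,ov,gap=0.): # lower finger's inner face 'gap' below the tab's lower edge
    d,p=dp(phi); return lidpt(th,.175,.004)+ov*d-gap*p+A*p+TB*d
def pose(xz,phi,s,yo=0.):
    d,p=dp(phi); z=d[0]*ex+d[1]*ez; x=s*(p[0]*ex+p[1]*ez); y=np.cross(z,x)
    return O+xz[0]*ex+xz[1]*ez+yo*ey, R.from_matrix(np.stack([x,y,z],1)).as_quat()
E
python3 - <<'E'
from cell import env
from h import *
ph=.96
for s in(1,-1):
    print("s",s)
    for nm,xz,f in [("app",upper(1.65,ph,-.09,.025),ph),("in",upper(1.65,ph,.014,.022),ph),("rel",upper(1.28,ph,.014,0),ph),
      ("catch",lower(.83,ph,.02),ph),("mid",lower(.4,.6,.02),.6),("end",lower(0,.3,.02),.3),("out",lower(0,.3,-.12,.012),.3)]:
        P,q=pose(xz,f,s); j=env.inverse_kinematics(P,q); print(nm,P.round(3),None if j is None else np.round(j,2))
W=cloud(env,"top",np.load("pics/top0.npy"))
for n,(u,v) in dict(dish=(424,333),beaker=(300,180),reagent=(236,180),rack=(337,375),marker=(357,162),tip=(243,405),jar=(186,212)).items(): print(n,W[v,u].round(3))
# lid angle: tab top
m=(W[...,2]>.262)&(W[...,1]>.05)&(W[...,1]<.3)&(W[...,0]>.4)&(W[...,0]<.7)
q=W[m]-O; print(m.sum(), "tab top hx",np.percentile(q@ex,[5,50,95]),"hy",np.percentile(q@ey,[5,50,95]),"z",np.percentile(q[:,2],[50,95]))
print("expect",lidpt(1.65,.175,.004),lidpt(1.65,.175,.012))
E
```

```text
s 1
app [0.529 0.147 0.331] [-0.21  0.17  1.28  0.57  1.96 -1.93]
in [0.513 0.202 0.244] [-0.13  0.15  1.47  0.56  1.76 -1.95]
rel [0.537 0.123 0.229] [-0.25  0.21  1.43  0.53  1.81 -2.07]
catch [0.538 0.12  0.233] [-0.26  0.22  1.42  0.53  1.82 -2.07]
mid [0.551 0.075 0.192] [-0.43  0.43  1.4   0.73  1.96 -2.24]
end [0.557 0.053 0.139] [-0.51  0.67  1.38  0.86  2.06 -2.36]
out [ 0.597 -0.079  0.169] [-0.62  0.81  1.07  0.85  2.26 -2.29]
s -1
app [0.529 0.147 0.331] [-0.21  0.17  1.28  0.57  1.96  1.22]
in [0.513 0.202 0.244] [-0.13  0.15  1.47  0.56  1.76  1.2 ]
rel [0.537 0.123 0.229] [-0.25  0.21  1.43  0.53  1.81  1.08]
catch [0.538 0.12  0.233] [-0.26  0.22  1.42  0.53  1.82  1.08]
mid [0.551 0.075 0.192] [-0.43  0.43  1.4   0.73  1.96  0.9 ]
end [0.557 0.053 0.139] [-0.51  0.67  1.38  0.86  2.06  0.78]
out [ 0.597 -0.079  0.169] [-0.62  0.81  1.07  0.85  2.26  0.85]
dish [ 0.451 -0.091  0.015]
beaker [0.715 0.116 0.003]
reagent [0.686 0.204 0.129]
rack [0.388 0.055 0.043]
marker [0.742 0.017 0.016]
tip [0.345 0.201 0.06 ]
jar [0.651 0.299 0.054]
1974 tab top hx [-0.03475327 -0.03475327  0.09427257] hy [-0.03143681  0.04423616  0.04423616] z [0.8820013 0.8820013]
expect [0.08783362 0.2781349 ] [0.09580854 0.27750193]
```

```bash
python3 - <<'E'
from cell import env
from h import *
ph=.96;s=-1
pre=upper(1.65,ph,-.12,.022)+np.array([-.12,.0])
P,q=pose(pre,ph,s); print(P)
env.move_to(P,q); print(env.current_time_s())
P,q=pose(upper(1.65,ph,-.06,.022),ph,s); env.line_to(P,q,v=.15)
P,q=pose(upper(1.65,ph,.014,.022),ph,s); r=env.line_to(P,q,v=.08,f_stop=4)
print(r,env.current_time_s(),env.current_position()-P,env.current_force(),env.current_grip_width())
for n in("scene","top"):
    p,d=env.read_camera(n); cv2.imwrite(f"pics/{n}1.png",p)
a=cv2.imread('pics/top1.png')[100:400,120:440];b=cv2.imread('pics/scene1.png')[50:350,200:520]
cv2.imwrite('pics/c1.png',cv2.resize(np.hstack([a,b]),(800,375)))
E
```

```text
[0.56927488 0.01322443 0.35339827]
2.4667
False 4.775 [ 0.00023995 -0.00016106  0.00041812] [ 0.058197    0.82759179 -0.4827107 ] 0.08500130973470817
```

View pics/c1.png

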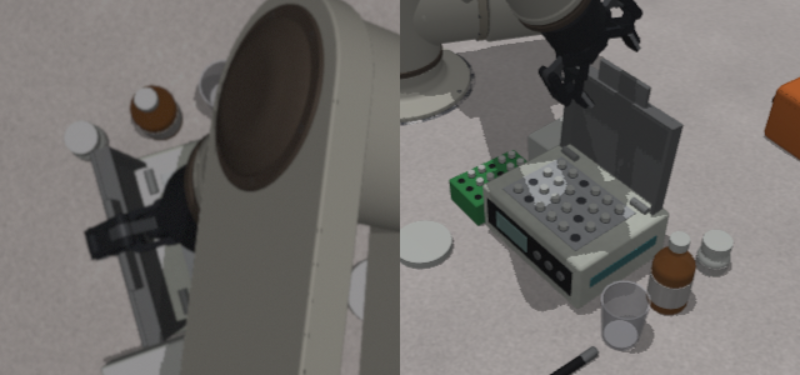

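```bash
python3 - <<'E'
from cell import env
from h import *
ph=.96
d,p=dp(ph); t=upper(1.65,ph,.014,.022)
pts={"U":t-TB*d+A*p,"L":t-TB*d-A*p,"T":lidpt(1.65,.175,.012),"TCP":t}
out=[]
for n,(x0,y0) in (("scene",(320,30)),("top",(170,220))):
    im=cv2.imread(f"pics/{n}1.png"); im=cv2.resize(im[y0:y0+150,x0:x0+130],None,fx=3,fy=3,interpolation=cv2.INTER_CUBIC)
    for k,c in pts.items():
        u,v=proj(env,n,O+c[0]*ex+c[1]*ez); print(n,k,c.round(3),round(u),round(v))
        cv2.circle(im,(int((u-x0)*3),int((v-y0)*3)),4,(0,0,255),1); cv2.putText(im,k,(int((u-x0)*3)+5,int((v-y0)*3)),0,.5,(0,255,0))
    out.append(cv2.convertScaleAbs(im,alpha=1.6))
cv2.imwrite("pics/z1.png",np.hstack(out))
E
```

```text
scene U [0.122 0.279] 392 101
scene L [0.052 0.23 ] 360 141
scene T [0.096 0.278] 381 107
scene TCP [0.095 0.244] 378 125
top U [0.122 0.279] 190 302
top L [0.052 0.23 ] 254 286
top T [0.096 0.278] 212 296
top TCP [0.095 0.244] 219 296
```

View pics/z1.png

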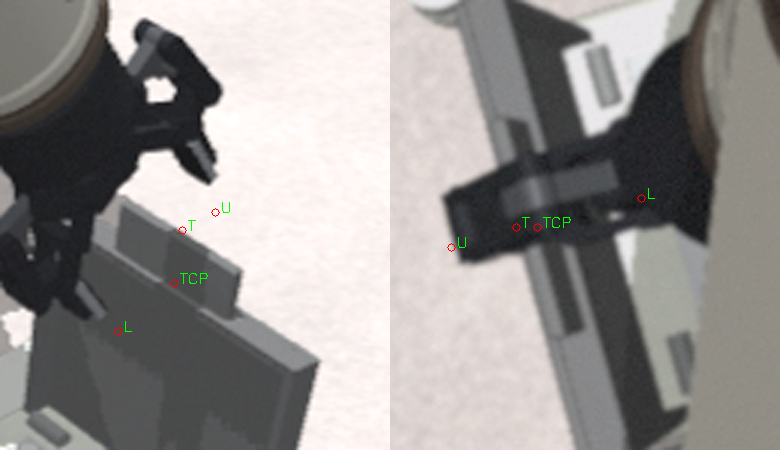

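The tips sit about 10 px above where I predicted them (scene zoom: upper tip (211,182), prediction (215,212)), so I measure the fingertip and tab with depth before tipping.

```bash
python3 - <<'E'
from cell import env
from h import *
print(env.current_position(),env.current_orientation())
ph=.96;t=upper(1.65,ph,.014,.022);d,p=dp(ph)
for n in("scene","top"):
    im,dd=env.read_camera(n); np.save(f"pics/{n}2.npy",dd);cv2.imwrite(f"pics/{n}2.png",im)
    W=cloud(env,n,dd)-O
    H=np.stack([W@ex,W@ey,W[...,2]],-1)
    rel=H[...,[0,2]]-t; a=rel@d; b=rel@p   # tool-frame along d, along p
    m=(abs(H[...,1])<.03)&(abs(b)<.075)&(b>.02)&(a>-.09)&(a<.02)&(im.max(-1)<100)
    for lo in np.arange(-.06,.02,.006):
        k=m&(a>=lo)&(a<lo+.006)
        if k.sum()>2: print(n,"U a",round(lo,3),k.sum(),"b",np.percentile(b[k],[5,95]).round(3),"hy",np.percentile(H[...,1][k],[5,95]).round(3))
    m=(abs(H[...,1])<.03)&(abs(b)<.075)&(b<-.02)&(a>-.09)&(a<.02)&(im.max(-1)<150)
    for lo in np.arange(-.06,.02,.006):
        k=m&(a>=lo)&(a<lo+.006)
        if k.sum()>2: print(n,"L a",round(lo,3),k.sum(),"b",np.percentile(b[k],[5,95]).round(3),"hy",np.percentile(H[...,1][k],[5,95]).round(3))
    k=(abs(H[...,1])<.12)&(H[...,2]>.2)&(H[...,2]<.29)&(abs(H[...,0]-.08)<.04)
    for z0 in np.arange(.2,.29,.01):
        kk=k&(H[...,2]>=z0)&(H[...,2]<z0+.01)
        if kk.sum()>3: print(n,"lid z",z0.round(2),kk.sum(),np.percentile(H[...,0][kk],[5,50,95]).round(3),"hy",np.percentile(H[...,1][kk],[2,98]).round(3))
E
```

```text
[0.51323016 0.20161177 0.24398037] [ 0.76476477 -0.56991193 -0.2408166  -0.1798405 ]
scene U a -0.06 19 b [0.042 0.049] hy [-0.013  0.004]
scene U a -0.054 8 b [0.043 0.044] hy [-0.011  0.005]
scene L a -0.06 17 b [-0.054 -0.043] hy [-0.014 -0.009]
scene L a -0.054 3 b [-0.049 -0.047] hy [-0.012 -0.005]
scene lid z 0.2 382 [0.082 0.095 0.097] hy [-0.102  0.066]
scene lid z 0.21 412 [0.081 0.096 0.098] hy [-0.102  0.075]
scene lid z 0.22 385 [0.084 0.096 0.098] hy [-0.102  0.07 ]
scene lid z 0.23 55 [0.08  0.088 0.1  ] hy [-0.103 -0.097]
scene lid z 0.24 667 [0.081 0.086 0.101] hy [-0.102  0.066]
scene lid z 0.25 249 [0.084 0.087 0.09 ] hy [-0.064  0.041]
scene lid z 0.26 230 [0.086 0.088 0.09 ] hy [-0.047  0.04 ]
scene lid z 0.27 301 [0.087 0.089 0.095] hy [-0.047  0.04 ]
top U a -0.03 9 b [0.02  0.021] hy [0.013 0.028]
top lid z 0.2 31 [0.078 0.079 0.086] hy [-0.098  0.101]
top lid z 0.21 32 [0.079 0.08  0.085] hy [-0.098  0.101]
top lid z 0.22 26 [0.08  0.08  0.083] hy [-0.098  0.1  ]
top lid z 0.23 21 [0.08  0.081 0.082] hy [-0.097  0.101]
top lid z 0.24 1783 [0.082 0.091 0.102] hy [-0.096  0.099]
top lid z 0.25 151 [0.082 0.086 0.091] hy [-0.09   0.095]
top lid z 0.26 104 [0.087 0.087 0.088] hy [-0.041  0.045]
top lid z 0.27 367 [0.088 0.091 0.095] hy [-0.042  0.045]
top lid z 0.28 8 [0.089 0.092 0.094] hy [-0.022  0.044]
```

```bash
python3 - <<'E'
from cell import env
from h import *
ph=.96;t=upper(1.65,ph,.014,.022);d,p=dp(ph)
for n in("scene","top"):
    dd=np.load(f"pics/{n}2.npy"); W=cloud(env,n,dd)-O
    H=np.stack([W@ex,W@ey,W[...,2]],-1)
    rel=H[...,[0,2]]-t; a=rel@d; b=rel@p
    for sg in(1,-1):
      m=(abs(H[...,1])<.035)&(abs(b)<.08)&(b*sg>.02)&(a>-.09)&(a<.03)
      for lo in np.arange(-.06,.03,.005):
        k=m&(a>=lo)&(a<lo+.005)
        if k.sum()>2:
            ys,xs=np.nonzero(k)
            print(n,"UL"[sg<0],"a",round(lo,3),k.sum(),"b",np.percentile(b[k],[5,95]).round(3),"hy",np.percentile(H[...,1][k],[5,95]).round(3),"px",int(np.median(xs)),int(np.median(ys)))
E
```

```text
scene U a -0.06 22 b [0.043 0.054] hy [-0.014  0.001] px 390 87
scene U a -0.055 14 b [0.042 0.046] hy [-0.014  0.006] px 387 89
scene U a -0.03 6 b [0.02 0.02] hy [-0.024  0.018] px 384 109
scene L a -0.06 16 b [-0.054 -0.043] hy [-0.014 -0.009] px 353 134
scene L a -0.055 3 b [-0.049 -0.047] hy [-0.012 -0.01 ] px 353 135
scene L a 0.025 11 b [-0.022 -0.02 ] hy [-0.024  0.022] px 379 144
top U a -0.03 13 b [0.02  0.021] hy [-0.033  0.033] px 218 315
```

```bash
python3 - <<'E'
from cell import env
from h import *
ph=.96;t=upper(1.65,ph,.014,.022);d,p=dp(ph)
print(R.from_quat(env.current_orientation()).as_matrix()[:,2]@np.stack([ex,ey,ez],1))
def show(n,L):
    dd=np.load(f"pics/{n}2.npy"); W=cloud(env,n,dd)-O
    for u,v in L:
        w=W[v,u]; h=np.array([w@ex,w@ey,w[2]]); r=h[[0,2]]-t; print(n,u,v,"H",h.round(3),"a,b",(r@d).round(3),(r@p).round(3))
show("top",[(x,y) for x in(188,191,194,200,210,220) for y in(290,296,302)])
show("scene",[(u,v) for u,v in((389,90),(388,87),(385,82),(380,78),(392,60),(350,133),(352,135),(345,120))])
E
```

```text
[ 5.73391565e-01 -4.61730810e-04 -8.19281331e-01]
top 188 290 H [ 0.193 -0.042 -0.001] a,b 0.257 -0.06
top 188 296 H [ 0.196 -0.032 -0.002] a,b 0.259 -0.058
top 188 302 H [ 0.197 -0.022  0.003] a,b 0.256 -0.054
top 191 290 H [ 0.094 -0.005  0.371] a,b -0.104 0.073
top 191 296 H [0.096 0.001 0.371] a,b -0.104 0.074
top 191 302 H [ 0.193 -0.021 -0.001] a,b 0.257 -0.059
top 194 290 H [ 0.091 -0.004  0.371] a,b -0.106 0.07
top 194 296 H [0.093 0.002 0.371] a,b -0.106 0.072
top 194 302 H [0.095 0.007 0.37 ] a,b -0.104 0.073
top 200 290 H [ 0.082 -0.001  0.385] a,b -0.123 0.071
top 200 296 H [0.088 0.003 0.368] a,b -0.106 0.066
top 200 302 H [0.087 0.01  0.38 ] a,b -0.116 0.072
top 210 290 H [0.07  0.003 0.397] a,b -0.139 0.068
top 210 296 H [0.072 0.008 0.395] a,b -0.137 0.069
top 210 302 H [0.076 0.013 0.384] a,b -0.125 0.066
top 220 290 H [0.059 0.006 0.407] a,b -0.154 0.065
top 220 296 H [0.061 0.012 0.405] a,b -0.151 0.065
top 220 302 H [0.089 0.01  0.276] a,b -0.029 0.014
scene 389 90 H [ 0.098 -0.011  0.313] a,b -0.055 0.043
scene 388 87 H [ 0.091 -0.014  0.323] a,b -0.067 0.043
scene 385 82 H [ 0.084 -0.013  0.334] a,b -0.08 0.043
scene 380 78 H [ 0.079 -0.006  0.339] a,b -0.087 0.042
scene 392 60 H [ 0.094 -0.014  0.368] a,b -0.102 0.07
scene 350 133 H [ 0.019 -0.009  0.265] a,b -0.061 -0.05
scene 352 135 H [ 0.023 -0.01   0.26 ] a,b -0.054 -0.049
scene 345 120 H [ 0.001 -0.015  0.3  ] a,b -0.1 -0.044
```

```bash
python3 - <<'E'
from cell import env
from h import *
ph=.96;d,p=dp(ph);t=upper(1.65,ph,-.06,.022)
P,q=pose(t,ph,-1); env.line_to(P,q,v=.15); env.close(20)
im,dd=env.read_camera("scene"); cv2.imwrite("pics/s3.png",im)
print(env.current_grip_width(),env.current_time_s())
W=cloud(env,"scene",dd)-O
H=np.stack([W@ex,W@ey,W[...,2]],-1); r=H[...,[0,2]]-t; a=r@d;b=r@p
m=(abs(H[...,1])<.05)&(abs(b)<.09)&(a>-.2)&(a<.05)
for lo in np.arange(-.2,.03,.01):
    k=m&(a>=lo)&(a<lo+.01)
    if k.sum()>2: ys,xs=np.nonzero(k); print(round(lo,3),k.sum(),"b",np.percentile(b[k],[3,97]).round(3),"hy",np.percentile(H[...,1][k],[3,97]).round(3),int(np.median(xs)),int(np.median(ys)))
u,v=map(int,proj(env,"scene",P)); print(u,v)
z=im[20:170,300:460].copy(); z=cv2.resize(z,None,fx=4,fy=4); cv2.circle(z,((u-300)*4,(v-20)*4),5,(0,0,255),1); cv2.imwrite("pics/z3.png",cv2.convertScaleAbs(z,alpha=1.6))
E
```

```text
-1.8022041821671277e-05 6.4333
-0.2 357 b [-0.037  0.028] hy [-0.039 -0.001] 321 42
-0.19 339 b [-0.037  0.028] hy [-0.04  -0.006] 326 45
-0.18 319 b [-0.037  0.028] hy [-0.04  -0.005] 328 51
-0.17 137 b [-0.037  0.023] hy [-0.04  -0.001] 327 56
-0.16 80 b [-0.039  0.038] hy [-0.014  0.005] 311 64
-0.15 265 b [-0.042  0.04 ] hy [-0.022  0.003] 323 63
-0.14 425 b [-0.056  0.054] hy [-0.022  0.003] 333 61
-0.13 549 b [-0.061  0.059] hy [-0.02   0.008] 336 60
-0.12 314 b [-0.053  0.053] hy [-0.02  -0.001] 341 62
-0.11 286 b [-0.046  0.047] hy [-0.02   0.005] 345 65
-0.1 304 b [-0.037  0.037] hy [-0.015  0.007] 344 74
-0.09 250 b [-0.03   0.031] hy [-0.016  0.006] 346 74
-0.08 77 b [-0.016  0.017] hy [-0.015 -0.002] 349 79
-0.07 85 b [-0.013  0.013] hy [-0.014 -0.001] 352 84
-0.06 86 b [-0.014  0.012] hy [-0.014  0.003] 354 88
-0.05 73 b [-0.013  0.012] hy [-0.014  0.002] 357 91
-0.04 6 b [-0.007  0.006] hy [-0.012 -0.008] 356 94
362 101
```

View pics/z3.png

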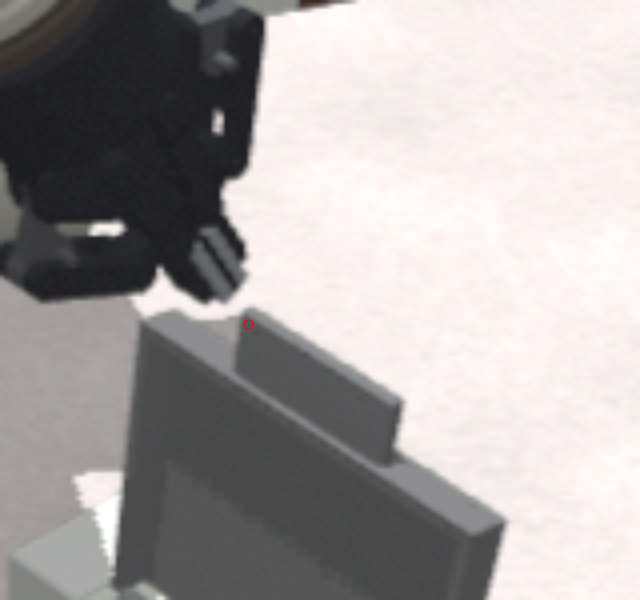

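The shut tips appear 37 mm short of the reported TCP, purely along the tool axis and well centred sideways. That puts the open tips 50 mm behind the reported TCP, so I set this in the geometry and look again.

```bash
sed -i 's/TB=.013/TB=.050/' h.py; python3 - <<'E'
from cell import env
from h import *
ph=.96;d,p=dp(ph);s=-1
for nm,xz,f in [("rel",upper(1.28,ph,.014,0),ph),("catch",lower(.83,ph,.02),ph),("mid",lower(.4,.6,.02),.6),("end",lower(0,.3,.02),.3),("down",lower(0,.3,.02,.012),.3)]:
    P,q=pose(xz,f,s); j=env.inverse_kinematics(P,q); print(nm,P.round(3),None if j is None else np.round(j,2))
env.let_go()
t=upper(1.65,ph,.014,.022); P,q=pose(t,ph,s); r=env.line_to(P,q,v=.1,f_stop=4)
print(r,env.current_time_s(),env.current_force())
im,dd=env.read_camera("scene"); cv2.imwrite("pics/z4.png",cv2.convertScaleAbs(cv2.resize(im[40:190,300:460],None,fx=4,fy=4),alpha=1.6))
E
```

```text
rel [0.531 0.143 0.198] [-0.22  0.21  1.49  0.53  1.74  1.07]
catch [0.531 0.14  0.203] [-0.23  0.21  1.48  0.53  1.75  1.07]
mid [0.542 0.104 0.171] [-0.4   0.42  1.47  0.74  1.9   0.89]
end [0.547 0.087 0.128] [-0.47  0.64  1.45  0.87  2.01  0.77]
down [0.548 0.083 0.116] [-0.47  0.66  1.45  0.86  2.    0.75]
False 8.475 [-0.29935121  0.17443581  0.29102805]
```

View pics/z4.png

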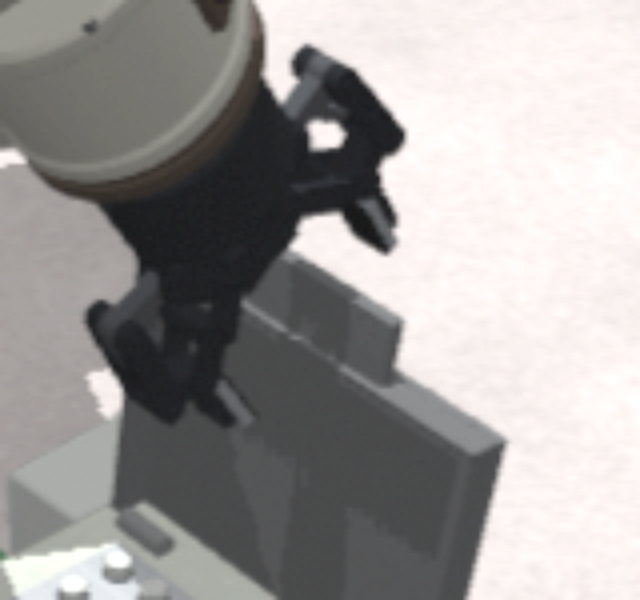

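The upper fingertip (388,248 in the zoom) is now behind the tab and the lower one (240,420) is in front of the lid, as planned. I tip the lid, then watch the force for the catch.

```bash
cat >> h.py <<'E'
def lidangle(env,n="scene"):
    im,dd=env.read_camera(n); W=cloud(env,n,dd)-O; H=np.stack([W@ex,W@ey,W[...,2]],-1)
    x=H[...,0]-HX; z=H[...,2]-HZ
    rad=np.hypot(x,z)
    # side strip of lid away from hand, any face: angle of points radius .10-.14
    k=(H[...,1]<-.07)&(H[...,1]>-.097)&(rad>.09)&(rad<.14)&(H[...,2]>.118)&(im.max(-1)<140)
    return im,k.sum(),np.percentile(np.arctan2(z[k],-x[k]),[10,50,90]).round(3) if k.sum()>5 else None
E
python3 - <<'E'
from cell import env
from h import *
ph=.96;s=-1
im,n,a=lidangle(env); print(n,a)
P,q=pose(upper(1.28,ph,.014,0),ph,s)
r=env.line_to(P,q,v=.08,f_stop=8); print(r,env.current_time_s(),env.current_force())
for i in range(8):
    im,n,a=lidangle(env); print(round(env.current_time_s(),2),n,a,env.current_force().round(2)); env.wait(.1)
cv2.imwrite("pics/z5.png",cv2.convertScaleAbs(cv2.resize(im[60:260,260:470],None,fx=3,fy=3),alpha=1.5))
E
```

```text
171 [1.668 1.801 1.834]
True 9.0917 [-0.0882285   1.11500135  0.81152313]
9.14 150 [1.643 1.772 1.804] [ 0.16  0.83 -0.46]
9.29 156 [1.653 1.782 1.812] [0.24 0.22 0.6 ]
9.44 151 [1.654 1.789 1.824] [-0.3   0.6  -0.08]
9.59 158 [1.653 1.789 1.822] [-0.35  0.7  -0.61]
9.74 153 [1.656 1.789 1.816] [ 0.18 -0.16  0.36]
9.89 151 [1.666 1.789 1.818] [-0.62 -0.42  0.41]
10.04 153 [1.656 1.786 1.815] [-0.31  0.61  0.04]
10.19 155 [1.66  1.789 1.816] [-0.52  0.85  0.91]
```

View pics/z5.png

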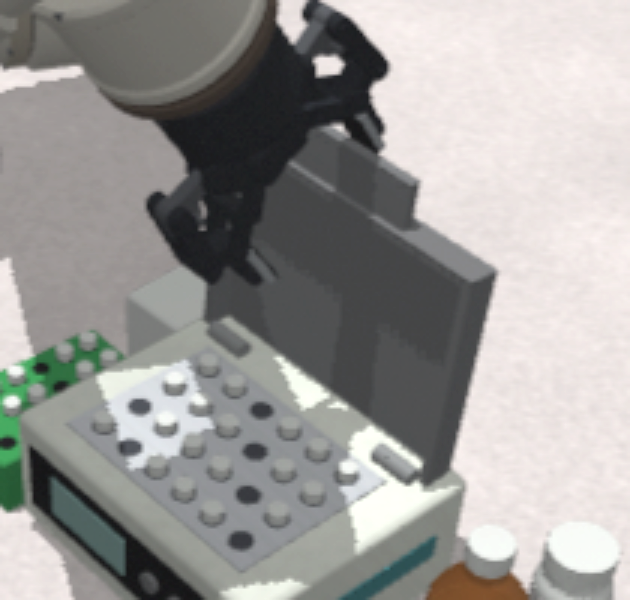

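The lid still stands: the 8 N stop fired on touching it. I continue more slowly from contact.

```bash
python3 - <<'E'
from cell import env
from h import *
ph=.96;s=-1
P,q=pose(upper(1.28,ph,.014,0),ph,s)
print((P-env.current_position()).round(3))
r=env.line_to(P,q,v=.045,f_stop=10); print(r,env.current_time_s(),env.current_force(),(P-env.current_position()).round(3))
if not r:
  for i in range(5):
    im,n,a=lidangle(env); print(round(env.current_time_s(),2),n,a,env.current_force().round(2)); env.wait(.1)
else: im,n,a=lidangle(env); print(n,a)
cv2.imwrite("pics/z6.png",cv2.convertScaleAbs(cv2.resize(im[60:260,260:470],None,fx=3,fy=3),alpha=1.5))
E
```

```text
[ 0.017 -0.055 -0.01 ]
False 11.7417 [ 0.50352156 -0.41469676 -0.20499539] [ 0. -0. -0.]
11.79 22 [1.263 1.272 1.433] [-1.01  0.9   0.22]
11.94 17 [1.25  1.259 1.428] [ 0.46  0.21 -0.76]
12.09 17 [1.236 1.24  1.404] [ 0.53  0.41 -0.24]
12.24 15 [1.221 1.225 1.32 ] [0.6  0.88 0.22]
12.39 10 [1.204 1.207 1.226] [-0.69  0.43 -0.51]
```

View pics/z6.png

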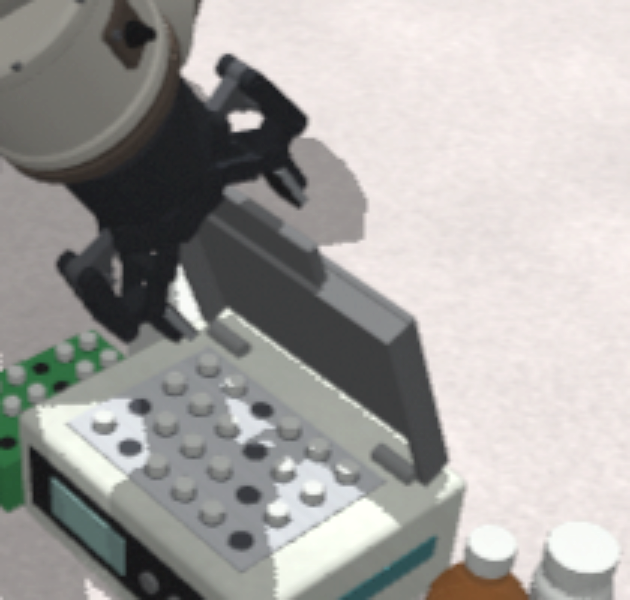

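The lid is falling freely at about 1.2 rad and 0.11 rad/s, clear of the upper finger. I wait for it to land on the lower finger.

```bash
cat >> h.py <<'E'
def lidangle2(env,n="scene"):
    im,dd=env.read_camera(n); W=cloud(env,n,dd)-O; H=np.stack([W@ex,W@ey,W[...,2]],-1)
    x=H[...,0]-HX; z=H[...,2]-HZ; rad=np.hypot(x,z)
    k=(H[...,1]<-.03)&(H[...,1]>-.097)&(rad>.08)&(rad<.145)&(H[...,2]>.118)&(im.max(-1)<150)
    return im,k.sum(),np.percentile(np.arctan2(z[k],-x[k]),[10,50,90]).round(3) if k.sum()>5 else None
E
python3 - <<'E'
from cell import env
from h import *
last=[]
for i in range(22):
    im,n,a=lidangle2(env); print(round(env.current_time_s(),2),n,a,env.current_force().round(2)); env.wait(.1)
    last.append(a[1])
    if i>5 and last[-1]<1.1 and abs(last[-1]-last[-4])<.012: break
cv2.imwrite("pics/z7.png",cv2.convertScaleAbs(cv2.resize(im[60:260,260:470],None,fx=3,fy=3),alpha=1.5))
E
```

```text
12.54 269 [1.189 1.254 1.378] [-0.11 -0.51 -0.32]
12.69 263 [1.169 1.223 1.359] [ 0.36 -0.25 -0.14]
12.84 250 [1.148 1.203 1.335] [-0.73  0.11  0.03]
12.99 226 [1.124 1.166 1.272] [-0.32  0.56  1.2 ]
13.14 198 [1.098 1.145 1.232] [-0.61  0.01 -0.05]
13.29 216 [1.07  1.112 1.189] [ 1.08 -0.28  0.33]
13.44 208 [1.039 1.087 1.159] [ 0.48  0.23 -0.1 ]
13.59 223 [1.007 1.056 1.126] [-0.19  0.46 -0.26]
13.74 219 [0.972 1.02  1.093] [-0.13  0.43 -0.15]
13.89 214 [0.939 0.993 1.06 ] [-0.06  0.75 -0.17]
14.04 209 [0.895 0.945 1.015] [-0.13 -0.6  -0.31]
14.19 254 [0.849 0.92  1.035] [ 0.91 -0.12 -0.45]
14.34 290 [0.842 0.917 1.031] [ 0.5  -0.19 -0.23]
14.49 275 [0.844 0.909 1.033] [ 0.37 -0.68 -0.88]
14.64 268 [0.843 0.915 1.032] [-0.76 -0.33 -0.43]
```

View pics/z7.png

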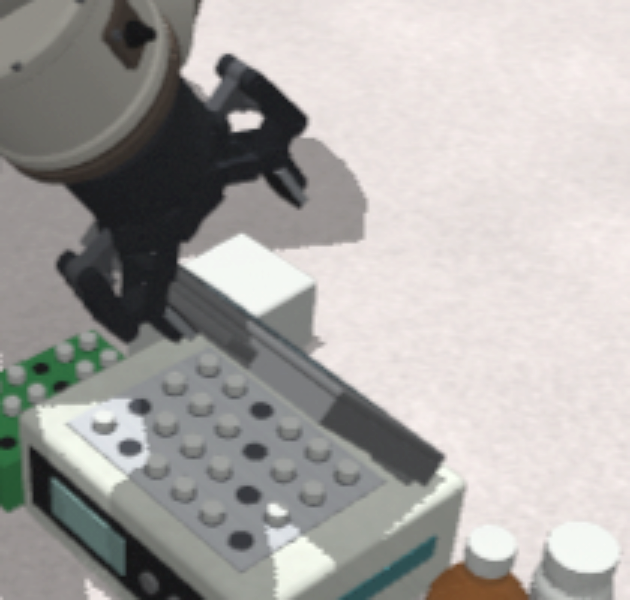

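The lid was caught at about 0.84 rad, as predicted, and rests on the lower finger. Now I lower it along the arc, pitching the tool with it.

```bash
python3 - <<'E'
from cell import env
from h import *
s=-1; PH=lambda th:.3+th/.83*.66
d,p=dp(.96); cur=env.current_position()-O; cur=np.array([cur@ex,cur[2]]); e=cur-lower(.83,.96,0); print("ov,gap",e@d,e@p)
ov0=e@d
for th in np.arange(.75,.1,-.0925):
    ov=.02+(ov0-.02)*th/.83
    P,q=pose(lower(th,PH(th),ov),PH(th),s); L=np.linalg.norm(P-env.current_position())
    env.line_to(P,q,v=L/.65)
    im,n,a=lidangle2(env); print(round(th,3),round(env.current_time_s(),2),round(L,3),n,a,env.current_force().round(1))
cv2.imwrite("pics/z8.png",cv2.convertScaleAbs(cv2.resize(im[60:260,260:470],None,fx=3,fy=3),alpha=1.5))
E
```

```text
ov,gap 0.02570620143096849 0.0001674875622825989
0.75 15.59 0.009 411 [0.772 0.882 0.985] [ 0.  -0.9 -1.4]
0.658 16.43 0.011 560 [0.686 0.821 0.907] [-1.  -0.8 -1.4]
0.565 17.27 0.011 699 [0.608 0.736 0.818] [-1.2  0.1 -1.1]
0.472 18.12 0.011 838 [0.524 0.65  0.728] [-0.5  0.3 -2.1]
0.38 18.96 0.011 944 [0.439 0.56  0.637] [-1.4 -1.1 -1.7]
0.287 19.8 0.011 1070 [0.353 0.469 0.542] [-1.  -0.3 -1.2]
0.195 20.64 0.011 1141 [0.274 0.379 0.453] [-0.5 -0.6 -2. ]
0.102 21.48 0.011 1230 [0.192 0.287 0.359] [-0.5  0.4 -1.6]
```

View pics/z8.png

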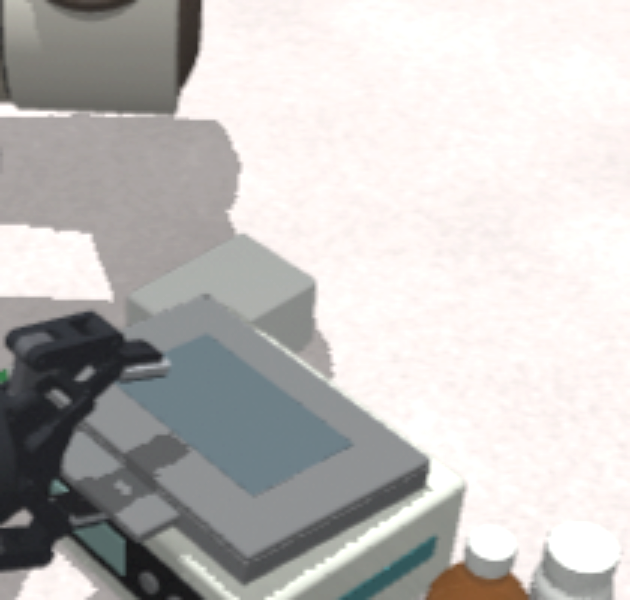

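The lid is at about 0.10 rad, borne on the finger (~1.5 N on the tool), with the upper finger well above it. I go straight down slowly, with a pause inside the 0.02–0.08 window.

```bash
cat >> h.py <<'E'
def tilt(env):
    im,dd=env.read_camera("scene"); W=cloud(env,"scene",dd)-O; H=np.stack([W@ex,W@ey,W[...,2]],-1)
    k=(H[...,0]>-.06)&(H[...,0]<.05)&(H[...,1]<-.04)&(H[...,1]>-.095)&(H[...,2]>.115)&(H[...,2]<.16)
    A_=np.c_[H[k][:,:2],np.ones(k.sum())]; c=np.linalg.lstsq(A_,H[k][:,2],rcond=None)[0]
    return im,k.sum(),(-c[0]).round(4),(c@[0,-.07,1]).round(4)
E
python3 - <<'E'
from cell import env
from h import *
s=-1; ph=.3+.1025/.83*.66
print(tilt(env)[1:])
P0=lower(.1025,ph,.0207)
for th in (.075,.05,.035):
    xz=lower(th,ph,.02); P,q=pose(xz,ph,s); env.line_to(P,q,v=.012); env.wait(.15)
    im,n,a,z=tilt(env); print(th,round(env.current_time_s(),2),n,a,z,env.current_force().round(1))
E
```

```text
(np.int64(1364), np.float64(0.0953), np.float64(0.1336))
0.075 22.27 1383 0.0677 0.1315 [ 0.4  0.9 -1.4]
0.05 22.99 1413 0.0427 0.1297 [ 1.2 -0.1 -2.1]
0.035 23.56 1421 0.0288 0.1286 [ 0.5  1.2 -1.9]
```

```bash
python3 - <<'E'
from cell import env
from h import *
s=-1; ph=.3+.1025/.83*.66
def rep(k):
    im,n,a,z=tilt(env); print(k,round(env.current_time_s(),2),n,a,z,env.current_force().round(1)); return im
for th in (.02,.005,-.02,-.06):
    P,q=pose(lower(th,ph,.02),ph,s); env.line_to(P,q,v=.012); env.wait(.1); im=rep(th)
cv2.imwrite("pics/z9.png",cv2.convertScaleAbs(cv2.resize(im[120:320,220:430],None,fx=3,fy=3),alpha=1.5))
E
```

```text
0.02 24.07 1436 0.0133 0.1276 [ 0.4  0.5 -2.1]
0.005 24.59 1458 -0.0004 0.1265 [-0.3  0.4 -1.2]
-0.02 25.26 1461 -0.0005 0.1265 [ 0.2 -0.8  0.1]
-0.06 26.14 1456 -0.0021 0.1265 [ 0.6  0.4 -0.1]
```

View pics/z9.png

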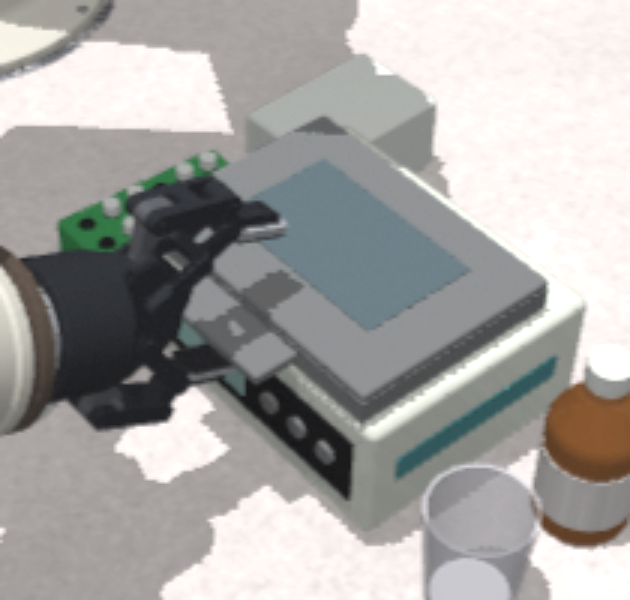

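The lid is shut (tilt ~0, face height 126.5 mm) and the finger is free beneath the tab. I withdraw forward, then check.

```bash
python3 - <<'E'
from cell import env
from h import *
P=env.current_position()-.11*ex
print(env.line_to(P,v=.08,f_stop=6)); P=env.current_position()-.04*ex+np.array([0,0,.12]); env.line_to(P,v=.15)
print(tilt(env)[1:],env.current_time_s(),env.current_force())
for n in("scene","top"):
    im,d=env.read_camera(n); cv2.imwrite(f"pics/{n}9.png",im)
cv2.imwrite("pics/f.png",cv2.resize(np.hstack([cv2.imread("pics/scene9.png"),cv2.imread("pics/top9.png")]),(800,300)))
# change of objects vs start
for n in("scene","top"):
    a=cv2.imread(f"pics/{n}0.png");b=cv2.imread(f"pics/{n}9.png")
    A=cv2.absdiff(a,b).max(-1)>40; cv2.imwrite(f"pics/diff_{n}.png",(A*255).astype(np.uint8))
E
python3 -c "
import cv2,numpy as np
cv2.imwrite('pics/f.png',np.vstack([cv2.imread('pics/f.png'),cv2.resize(np.hstack([cv2.imread('pics/diff_scene.png'),cv2.imread('pics/diff_top.png')]),(800,300))]))"
```

```text
False
(np.int64(1457), np.float64(-0.0024), np.float64(0.1264)) 28.7083 [ 0.28989071 -0.93260221  0.00511566]
```

View pics/f.png

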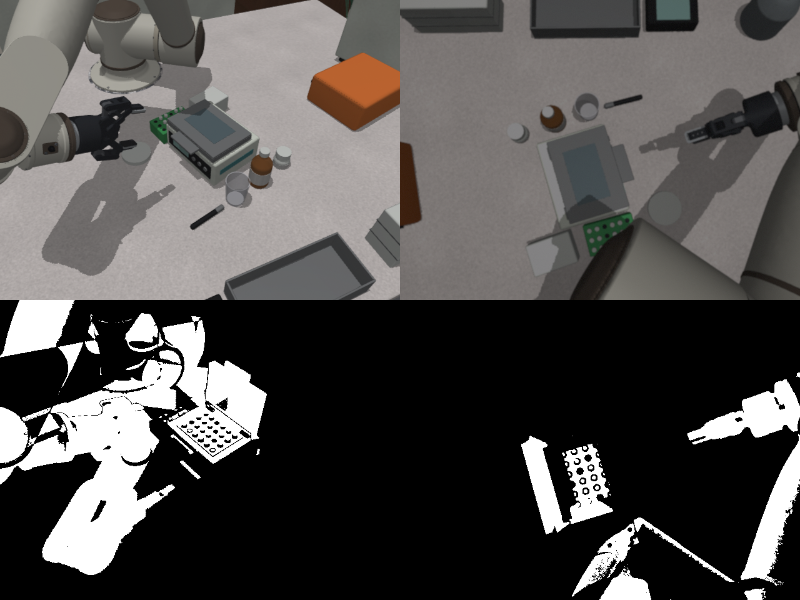

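The lid is shut, the hand is clear, and nothing else moved: the difference images show only the lid, the arm and its shadow. I hand in.

```bash
python3 -c "
from cell import env
env.hand_in(); print(env.current_time_s())"
```

```text
the job is handed in; nothing more can be done
the job is handed in; nothing more can be done
```

The lid is shut and the job is handed in, with the clock at about 29 s of the 48 s allowed. No verdict was reported.

- **Tipping:** With the gripper open around the tab, the rear finger tipped the lid to about 1.28 rad. The lid then fell freely for about 2.4 s.
- **Catch:** It landed on the lower finger at about 0.84 rad, close to the 0.83 rad I predicted, and rested there about 0.5 s. In the last fall frames it was moving at about 0.3 rad/s, just under the 0.33 limit.
- **Lowering:** I lowered it along its arc with about 1.5 N on the tool. I made short stops at measured angles of 0.068, 0.043 and 0.029 rad before it shut.

**Last checks:** The lid's measured tilt was about -0.002 rad and its face was at 126.4 mm, so it is fully shut. The hand was clear. Comparing pictures from start and end, only the lid, the arm and its shadow had changed. The arm partly hid the rack and dish in those pictures.

**Checks that disagreed:**
- **Finger position:** The camera showed the fingertips 37 mm short of the reported tool point. I worked from the camera, and the catch confirmed it.
- **First push:** It stopped early because the 8 N force limit tripped on contact. I continued more slowly.

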